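Set the sliding stop of a hole-spacing jig on the balcony bench

ROBOT

A 7-joint arm with a two-finger parallel gripper is mounted at the origin on the work surface. World frame = base frame: x ahead of the robot, y to its left, z up, the work surface at z = 0. Lengths are in m, angles in rad, forces in N, time in s.
With the tool pointing down it reaches from about 0.4 to 0.875 m from the base axis. Payload 4.4 kg.
Tool frame: the origin (TCP) lies midway between the tips of the shut fingers; the grasp point (between the pads) lies 19 mm behind it (bot.grip_point_offset is the distance from the TCP to the grasp point, in m); z points along the fingers, y is the line along which they close (so a half turn about z gives the same grasp; the last joint's range is limited). The gripper opens to 85 mm and grips with 20 to 120 N. Pads are 22 mm wide; open, the fingers measure 114 mm over their backs; the gripper's body (76 mm by 85 mm) begins 54 mm behind the grasp point. The pads swing forward as they close: fully open they stand 13 mm farther back than shut.
Start: joints at [-1.381, 0.628, 0.038, 1.517, -0.027, 0.996, -0.02], TCP at [0.164, 0.629, 0.231] pointing down, gripper open.
Joint ranges: [-3.06, 3.06], [-0.37, 2.12], [-1.25, 1.32], [0.18, 2.47], [-1.1, 4.24], [0.23, 1.98], [-2.94, 2.94]. Speed limits (rad/s): [2.57, 2.57, 3.14, 3.14, 3.14, 3.14, 3.14].

INTERFACE

Orientations are given as a rotation vector (axis times angle).
In Python, from rig import bot, cams gives the robot as it stands. The module is installed in compiled form; this text tells all that it offers.
- The arm moves only by the tool jog_arm, never from a script. Its argument "commands" is a list of rows, each a list of 3 entries, a list of its own where there are three numbers: the finger opening in cm, from 0 to 8.54, then the shift along the world's x, y, z in cm, then the turn, a rotation vector about the world's x, y, z in degrees. A call has 1 to 5 rows; each row shifts and turns the commanded pose from where the row before left it; what a row does not reach is not made up. A row lasts 1/8 s, in which the tool goes at most 62.5 mm and 10.7 degrees, less where a joint would pass 70% of its speed; a pose out of reach is approached as far as the arm can. A call is refused whole if a number of a shift passes 6.25 or a number of a turn 10.7, either way. A call with a gripper value outside its range is refused whole. The fingers move at their own pace and stop on an object; the grip force is fixed at half the most. Time passes only in rows, so rows that do not move let the fingers close. It gives the time, the measured TCP pose, the force, the opening and the grip force at its end, in the units of the state.
- bot.sense(): the state, without advancing time (a new reading comes with each control period).
- cams.snapshot(name): name is "side" or "top" or "wrist"; returns a dict with "image" (384x512x3 uint8, blue, green, red), "vfov" (degrees; the focal length in pixels is half the picture's height over the tangent of half this angle, whatever the lens; pixels are square), "cx", "cy" (the principal point, pixels), "xyz" and "rotation" of the camera in the world; the wrist camera has in their place "tool_from_camera" (4x4, takes a point from camera to tool coordinates, whose origin is the TCP and whose axes are the flange's). Camera axes: x right, y down, z forward; pixel columns grow to the right and rows downward; lengths in m; the calibration is good to about 2 mm. A picture is of the moment at which its call begins: read the wrist's pose just before it. There is no depth.
- bot.finish_job(): hands the job in; it is judged then, once.
The state is a dict: "t": time; "joint_positions": joint angles; "qd": joint speeds; "joint_efforts": joint torques, N m; "eef_pos": TCP position; "orientation": TCP orientation; "wrist_force": force on the tool from outside, world axes, zero at the start; "ft_torque": the same for the moment, N m; "width": finger opening in m; "grasp_force": force on a finger pad.
Only numpy, scipy, OpenCV 4.12 (cv2) and the standard library are available. Lean on these libraries where they do the work, as an engineer would, in place of code of your own. Each camera call takes 0.05 s, during which the arm holds its last target. There are 200 camera calls.

TASK

The hole-spacing jig on the bench has to be set for the next row of awl holes: swing the clamp lever of its sliding stop fully out to unlock it, and only then slide the stop along the rail until its pointer is at the long black line. With the pointer there, swing the lever fully back to lock the stop and let go. Leave the small glass dish where it stands.

Things in the scene. Friction and masses are not known exactly. Their poses are not given: they have to be found in the camera images.
- jig: Hole-spacing jig fixed to the bench: plywood base 420 x 130 mm, 12 mm thick, with an aluminium rail (30 mm wide, top 26 mm above the bench) closed by 38 mm high dark end plates. Origin on the bench under the rail's middle. y along the rail, from the sliding stop towards the black line; x level across the rail, away from the robot. A white scale strip lies on the +x side.
- pointer_tip (a point): Tip of the steel pointer (12 mm wide, 20 mm above the bench) on the sliding stop's +x side. The stop is a steel block 60 mm long, 46 mm wide, top 51 mm above the bench. Axes as the jig's. The lever's upright pivot, mid-stop, is 50 mm from this point in -x. Unlocked, the stop slides with about 2.5 N and has room past the line; locked, it is held by friction: do not drag it.
- mark (a point): Middle of the long black line (6 mm wide, 36 mm long, flat, 14 mm above the bench) across the white scale strip; the short thin grey ticks are only graduations. Axes as the jig's. The line stays fixed, 90 to 200 mm in +y from the pointer at the start. With the stop set, the pointer tip is straight above this point.
- clamp_lever (a joint): Clamp lever angle about its upright pivot, rad: 0 = locked, lever along the rail, knob towards the black line (jig +y); 1.05 = fully open at its end stop. Grows anticlockwise seen from above: the knob swings to the robot's side (jig -x). It starts at 0 to 0.1 and takes 1 to 5 N at the knob. The clamp bites below 0.25, springs outwards from 0.25 to 0.5, is free above.
- lever_knob (a point): On the axis of the black upright round knob at the clamp lever's free end, 85 mm above the bench. The knob is 18 mm across and reaches from 60 to 105 mm above the bench, over the flat lever arm (14 mm wide). It is 75 mm from the pivot and revolves freely on its pin, so it can be held while the lever swings.
- dish: Small round open glass dish, 84 mm across, 30 mm high, loose on the bench beyond the jig, origin at the centre of its underside. A bystander, as are a blue funnel, an awl, tweezers and a stack of two drawers.

How it is judged:
On the way, in this order (a step that is already met when the one before it is completed fails the run):
1. the lever is swung out (unlocked) before the stop has been slid (value of joint clamp_lever above 0.75 rad and distance of pointer_tip from where it was at the start of the episode below 0.02 m), for 0.1 s.
2. with the lever still out, the pointer is brought to the black line (value of joint clamp_lever above 0.6 rad and horizontal distance between pointer_tip and mark below 0.015 m), for 0.1 s.
At the end, for the whole second after the job is handed in: The pointer tip is within 12 mm of the middle of the black line, level distance, and the clamp lever is back within 0.2 rad (11 degrees) of its locked position, at rest (horizontal distance between pointer_tip and mark below 0.012 m and value of joint clamp_lever below 0.2 rad and velocity of joint clamp_lever between -0.05 and 0.05 rad/s); the robot touches nothing.
It fails at once if the glass dish is shifted by more than 20 mm (distance of dish from where it was at the start of the episode above 0.02 m).
It also fails if it takes over 42 s, if anything falls off the work surface, if the arm or the gripper's body presses on something with over 40 N, if the wrist force passes 120 N, or if a joint passes its speed limit or range.

## Working session

There is one attempt and no reset: what is moved stays moved. The work goes in short steps, Python scripts to look and compute and a tool call to move; the robot and the scene stay as the last step left them, time stands still between calls to the robot, and variables do not carry over. Pictures are saved under pics/ and viewed, at most 10 in all, crops included, and the job is handed in when it is done.

Besides the shell and the picture viewer there is one more tool, called by a JSON object that holds its "api" and its "payload", one argument or row to a line. jog_arm: Moves the arm, as the interface text tells. Its arguments: {"type":"object","properties":{"commands":{"type":"array"}},"required":["commands"]}

```bash
mkdir -p pics; cat > h.py <<'E'
import numpy as np, cv2
from rig import bot, cams
def snap(n,fn):
    s=cams.snapshot(n); cv2.imwrite(f'pics/{fn}.png',s['image']); 
    np.savez(f'{fn}.npz',**{k:v for k,v in s.items() if k!='image'}); return s
def ray(fn,u,v,z):
    s=np.load(fn+'.npz'); f=192/np.tan(np.radians(s['vfov'])/2)
    R=np.array(s['rotation']); 
    d=R@np.array([(u-s['cx'])/f,(v-s['cy'])/f,1]); o=s['xyz']
    return o+d*(z-o[2])/d[2]
E
python3 - <<'E'
from h import *
a=snap('top','top0')
b=snap('side','side0')
for s in(a,b): print({k:v for k,v in s.items() if k!='image'})
im=np.vstack([a['image'],b['image']])
cv2.imwrite('pics/both.png',cv2.resize(np.hstack([a['image'],b['image']]),(800,300)))
cv2.imwrite('pics/top0b.png',cv2.resize(a['image'],(800,600),interpolation=cv2.INTER_CUBIC))
cv2.imwrite('pics/side0b.png',cv2.resize(b['image'],(800,600),interpolation=cv2.INTER_CUBIC))
print(bot.sense())
E
```

```text
{'vfov': 42.98272294671294, 'cx': 251.50722710114314, 'cy': 195.3406290733576, 'xyz': array([0.58071561, 0.00351747, 1.02605907]), 'rotation': array([-2.20634566,  2.14562992, -0.12192786])}
{'vfov': 43.97846304545043, 'cx': 260.17987106520616, 'cy': 182.86468162548684, 'xyz': array([0.53387889, 0.51723984, 0.59136204]), 'rotation': array([-0.26438536,  2.77053535, -1.22794238])}
{'t': 0.1, 'joint_positions': array([-1.38077666,  0.62927949,  0.03847466,  1.51830057, -0.02705743,
        0.99629687, -0.02000759]), 'qd': array([ 1.18866033e-03, -1.05316473e-03, -4.86418090e-05, -3.12026786e-03,
       -1.89410926e-03,  2.26303892e-04, -3.05911059e-04]), 'joint_efforts': array([ 3.16020451e-03, -5.64529824e+01,  1.23083811e+00, -1.93972099e+01,
        1.13844388e-02,  5.42423208e-03, -2.81268308e-05]), 'eef_pos': array([0.16430029, 0.62829257, 0.2304544 ]), 'orientation': array([-4.00814855e-01, -3.11568018e+00,  2.74906458e-03]), 'wrist_force': array([0.03634014, 0.69302197, 0.81677981]), 'ft_torque': array([-0.04477819, -0.01775269, -0.00129387]), 'grasp_force': 0.0, 'width': 0.0851906402660691}
```

View pics/top0b.png

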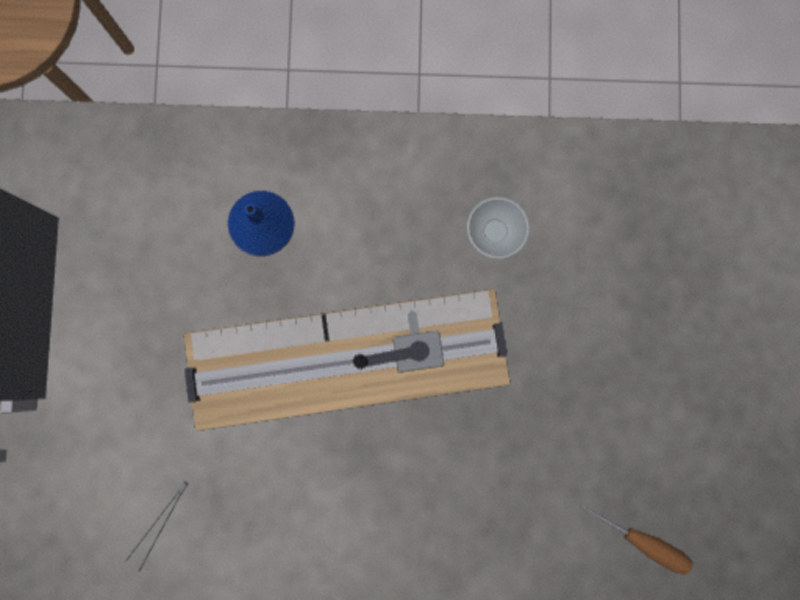

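View pics/side0b.png

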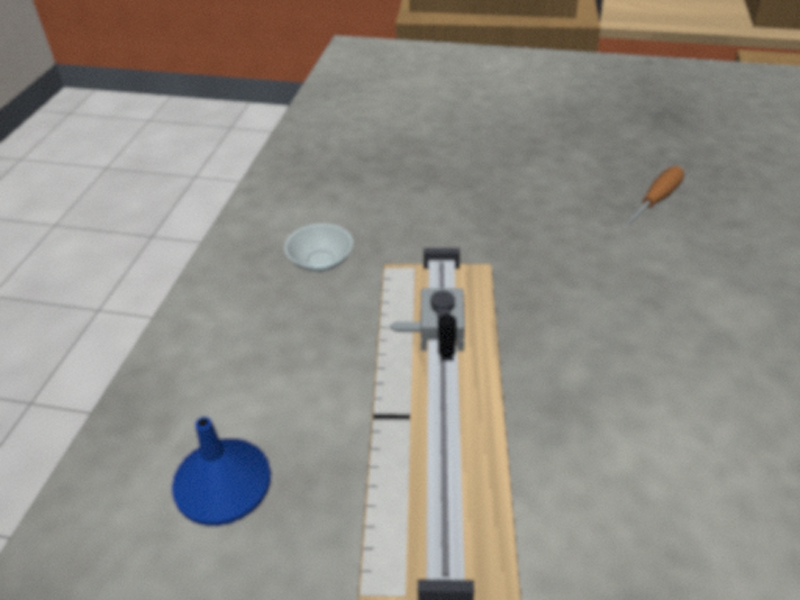

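The top view shows the knob at about (360,361), the pointer tip at (412,312) and the black line at (325,327), in 800x600 pixels. The dish is at (498,228), clear of the work.

```bash
sed -i "s/R=np.array(s\['rotation'\]);/R=cv2.Rodrigues(s['rotation'])[0]/" h.py
python3 - <<'E'
from h import *
k=1.5625
P=lambda n,u,v,z: print(n,ray('top0',u/k-.18,v/k-.18,z).round(4))
c=[(185,333),(493,290),(509,384),(196,430)]
for q in c: P('corner',*q,.012)
P('railL',193,384,.038);P('railR',501,339,.038)
P('tip',412,312,.02);P('mark',325,327,.014);P('knobtop',360,361,.105);P('pivot',420,351,.06);P('dish',498,228,.03)
k=1.5625
Q=lambda n,u,v,z: print('s',n,ray('side0',u/k-.18,v/k-.18,z).round(4))
Q('tip',392,327,.02);Q('mark',392,416,.014);Q('knobtop',447,319,.105);Q('dish',318,240,.03)
a=cv2.imread('pics/top0.png')[175:275,110:335]
b=cv2.imread('pics/side0.png')[155:280,220:320]
cv2.imwrite('pics/c1.png',cv2.resize(a,None,fx=3.5,fy=3.5,interpolation=cv2.INTER_CUBIC))
E
```

```text
corner [0.6376 0.2677 0.012 ]
corner [ 0.7069 -0.141   0.012 ]
corner [ 0.5819 -0.1641  0.012 ]
corner [0.5107 0.2465 0.012 ]
railL [0.5708 0.2472 0.038 ]
railR [ 0.6398 -0.1487  0.038 ]
tip [ 0.6734 -0.0327  0.02  ]
mark [0.6506 0.0823 0.014 ]
knobtop [0.6045 0.0316 0.105 ]
pivot [ 0.6204 -0.0426  0.06  ]
dish [ 0.7879 -0.144   0.03  ]
s tip [ 0.6735 -0.0332  0.02  ]
s mark [0.6491 0.08   0.014 ]
s knobtop [0.6046 0.0294 0.105 ]
s dish [ 0.7913 -0.1529  0.03  ]
```

View pics/c1.png

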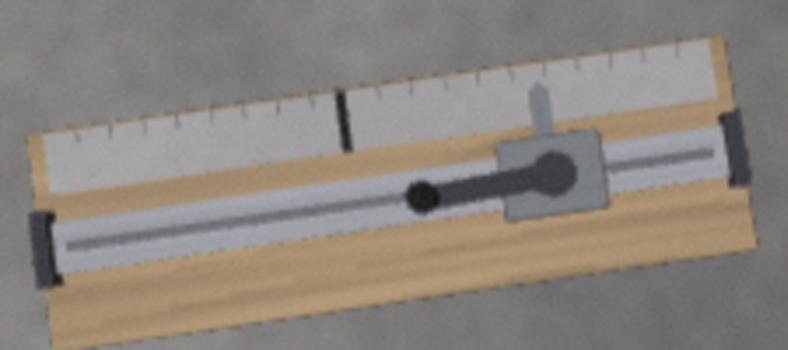

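{"api": "jog_arm", "payload": {
  "commands": [
    [8.5,[2.9,-4,0],[0,0,0]],
    [8.5,[2.9,-4,0],[0,0,0]],
    [8.5,[2.9,-4,0],[0,0,0]],
    [8.5,[2.9,-4,0],[0,0,0]],
    [8.5,[2.9,-4,0],[0,0,0]]
  ]
}}

```text
t: 0.72
eef_pos: [0.3101, 0.4273, 0.2311]
orientation: [-0.401, -3.116, 0.001]
wrist_force: [0.8, -0.7, -0.3]
width: 0.085
grasp_force: 0.0
```

{"api": "jog_arm", "payload": {
  "commands": [
    [8.5,[2.9,-4,0],[0,0,0]],
    [8.5,[2.9,-4,0],[0,0,0]],
    [8.5,[2.9,-4,0],[0,0,0]],
    [8.5,[2.9,-4,0],[0,0,0]],
    [8.5,[2.9,-4,0],[0,0,0]]
  ]
}}

```text
t: 1.35
eef_pos: [0.4551, 0.2275, 0.2311]
orientation: [-0.4, -3.116, 0.0]
wrist_force: [0.7, 0.1, 0.5]
width: 0.0852
grasp_force: 0.0
```

{"api": "jog_arm", "payload": {
  "commands": [
    [6,[2.9,-4,0],[0,0,0]],
    [6,[2.9,-4,0],[0,0,0]],
    [6,[2.9,-4,0],[0,0,0]],
    [6,[2.9,-4,0],[0,0,0]],
    [6,[2.9,-4,0],[0,0,0]]
  ]
}}

```text
t: 1.98
eef_pos: [0.6, 0.0276, 0.231]
orientation: [-0.401, -3.115, -0.0]
wrist_force: [1.0, -0.4, -0.7]
width: 0.0602
grasp_force: 0.0
```

{"api": "jog_arm", "payload": {
  "commands": [
    [6,[0.45,0.3,-4],[0,0,0]],
    [6,[0,0,-4],[0,0,0]],
    [6,[0,0,-3.5],[0,0,0]],
    [6,[0,0,-2.5],[0,0,0]],
    [6,[0,0,-1.9],[0,0,0]]
  ]
}}

```text
t: 2.6
eef_pos: [0.6033, 0.0319, 0.0707]
orientation: [-0.4, -3.114, 0.0]
wrist_force: [0.1, 0.7, 0.8]
width: 0.0598
grasp_force: 0.0
```

```bash
python3 - <<'E'
from h import *
a=snap('top','top1')['image'][150:300,110:335]
b=snap('side','side1')['image'][120:270,200:400]
cv2.imwrite('pics/c2.png',cv2.resize(np.hstack([a,b]),(800,282),interpolation=cv2.INTER_CUBIC))
E
```

```text
(no output)
```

View pics/c2.png

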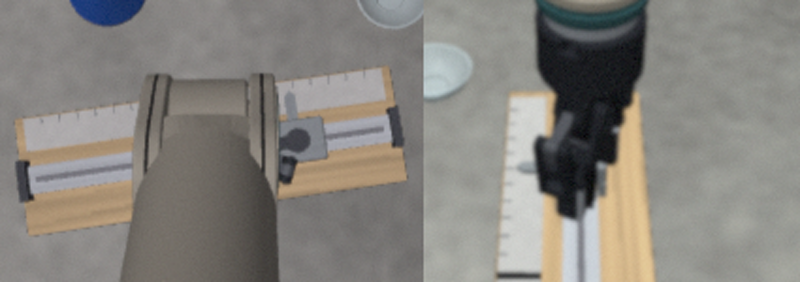

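The top view is mostly hidden by the arm. The stop is unmoved at about (305,138), and in the side view the fingers straddle the knob. Next I close on it.

{"api": "jog_arm", "payload": {
  "commands": [
    [1.2,[0,0,0],[0,0,0]],
    [1.2,[0,0,0],[0,0,0]],
    [1.2,[0,0,0],[0,0,0]],
    [1.2,[0,0,0],[0,0,0]],
    [1.2,[0,0,0],[0,0,0]]
  ]
}}

```text
t: 3.32
eef_pos: [0.6053, 0.0318, 0.0735]
orientation: [0.401, 3.113, 0.001]
wrist_force: [0.0, -0.5, 6.8]
width: 0.016
grasp_force: 58.8
```

```bash
python3 - <<'E'
import numpy as np
yj=np.array([-.171,.985]);xj=np.array([.985,.171]);p=np.array([.6737,-.033])-.05*xj
L=.075
for a in [.1,.25,.4,.55,.7,.85,.95,1.0]: print(a,(p+L*(np.cos(a)*yj-np.sin(a)*xj)).round(4))
E
```

```text
0.1 [0.6043 0.0307]
0.25 [0.5937 0.0269]
0.4 [0.5839 0.0215]
0.55 [0.5749 0.0147]
0.7 [0.567  0.0067]
0.85 [ 0.5605 -0.0024]
0.95 [ 0.5569 -0.009 ]
1.0 [ 0.5554 -0.0124]
```

{"api": "jog_arm", "payload": {
  "commands": [
    [1.2,[-0.53,-0.19,0.1],[0,0,0]],
    [1.2,[-0.53,-0.19,0],[0,0,0]],
    [1.2,[-0.49,-0.27,0],[0,0,0]],
    [1.2,[-0.49,-0.27,0],[0,0,0]],
    [1.2,[-0.45,-0.34,0],[0,0,0]]
  ]
}}

```text
t: 3.95
eef_pos: [0.5782, 0.0201, 0.0734]
orientation: [-0.399, -3.115, -0.002]
wrist_force: [-0.8, 3.3, 6.0]
width: 0.0161
grasp_force: 58.9
```

{"api": "jog_arm", "payload": {
  "commands": [
    [1.2,[-0.45,-0.34,0],[0,0,0]],
    [1.2,[-0.4,-0.4,0],[0,0,0]],
    [1.2,[-0.39,-0.4,0],[0,0,0]],
    [1.2,[-0.33,-0.45,0],[0,0,0]],
    [1.2,[-0.32,-0.46,0],[0,0,0]]
  ]
}}

```text
t: 4.58
eef_pos: [0.559, -0.0009, 0.0734]
orientation: [-0.4, -3.114, -0.001]
wrist_force: [-1.8, 2.6, 6.5]
width: 0.0164
grasp_force: 59.0
```

{"api": "jog_arm", "payload": {
  "commands": [
    [1.2,[-0.18,-0.33,0],[0,0,0]],
    [1.2,[-0.18,-0.33,0],[0,0,0]],
    [1.2,[0,0,0],[0,0,0]],
    [1.2,[0,0,0],[0,0,0]]
  ]
}}

```text
t: 5.08
eef_pos: [0.5548, -0.0081, 0.0733]
orientation: [-0.401, -3.113, 0.001]
wrist_force: [-3.0, 0.5, 7.5]
width: 0.0162
grasp_force: 59.2
```

```bash
python3 - <<'E'
from h import *
a=snap('top','top2')['image'][150:300,110:335]
b=snap('side','side2')['image'][120:270,200:400]
cv2.imwrite('pics/c3.png',cv2.resize(np.hstack([a,b]),(800,282),interpolation=cv2.INTER_CUBIC))
E
```

```text
(no output)
```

View pics/c3.png

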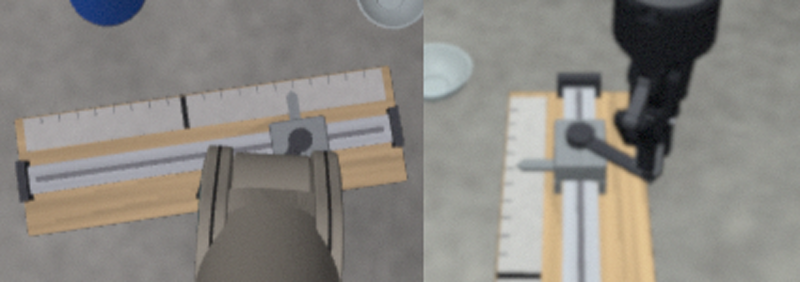

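The lever is out at roughly 0.95 rad, the pointer tip at (292,95) has barely moved, and the line is visible at (184,110). I now slide along the rail while holding the knob.

{"api": "jog_arm", "payload": {
  "commands": [
    [1.2,[-0.17,1,0],[0,0,0]],
    [1.2,[-0.21,1.23,0],[0,0,0]],
    [1.2,[-0.21,1.23,0],[0,0,0]],
    [1.2,[-0.21,1.23,0],[0,0,0]],
    [1.2,[-0.21,1.23,0],[0,0,0]]
  ]
}}

```text
t: 5.8
eef_pos: [0.5471, 0.0525, 0.0734]
orientation: [0.4, 3.114, 0.0]
wrist_force: [4.2, -2.6, 0.2]
width: 0.0165
grasp_force: 58.7
```

{"api": "jog_arm", "payload": {
  "commands": [
    [1.2,[-0.21,1.23,0],[0,0,0]],
    [1.2,[-0.21,1.23,0],[0,0,0]],
    [1.2,[-0.21,1.23,0],[0,0,0]],
    [1.2,[0,0,0],[0,0,0]],
    [1.2,[0,0,0],[0,0,0]]
  ]
}}

```text
t: 6.42
eef_pos: [0.5386, 0.0893, 0.0734]
orientation: [-0.399, -3.113, -0.0]
wrist_force: [-0.2, 1.3, 4.9]
width: 0.0161
grasp_force: 59.0
```

```bash
python3 - <<'E'
from h import *
a=snap('top','top3')['image'][170:270,130:330]
b=snap('side','side3')['image'][170:320,180:380]
cv2.imwrite('pics/c4.png',np.vstack([cv2.resize(a,(600,300),interpolation=cv2.INTER_CUBIC),cv2.resize(b[:100],(600,300),interpolation=cv2.INTER_CUBIC)]))
E
```

```text
(no output)
```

View pics/c4.png

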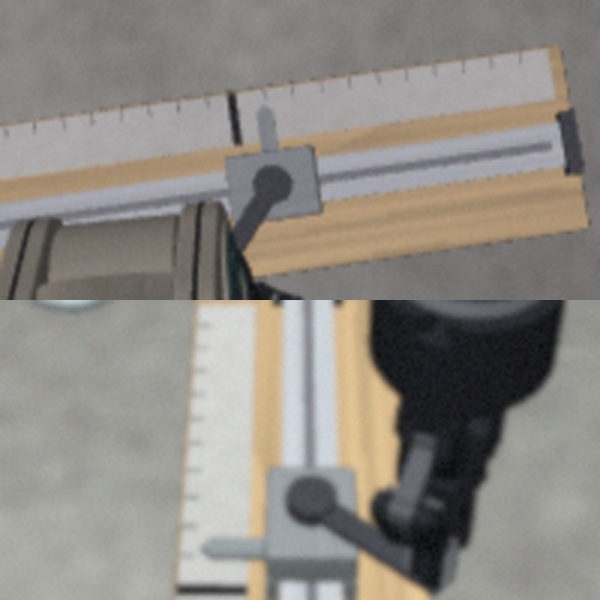

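The pointer tip is at (266,108) and the line's middle at (235,118), so the stop is still a little short.

```bash
python3 - <<'E'
from h import *
yj=np.array([-.171,.985]);xj=np.array([.985,.171])
t=ray('top3',130+266/3-.33,170+109/3-.33,.02)[:2];m=ray('top3',130+235/3-.33,170+118/3-.33,.014)[:2]
print(t,m,(m-t)@yj,(m-t)@xj)
t=ray('side3',180+205/3-.33,170+247/3-.33,.02)[:2];m=ray('side3',180+212/3-.33,170+290/3-.33,.014)[:2]
print(t,m,(m-t)@yj,(m-t)@xj)
E
```

```text
[0.65724597 0.06031071] [0.65084932 0.08187854] 0.022338139616676536 -0.002612598372765953
[0.65776165 0.05872888] [0.64951082 0.08058928] 0.02294338835375915 -0.00438894676061621
```

{"api": "jog_arm", "payload": {
  "commands": [
    [1.2,[-0.13,0.74,0],[0,0,0]],
    [1.2,[-0.13,0.74,0],[0,0,0]],
    [1.2,[-0.12,0.74,0],[0,0,0]],
    [1.2,[0,0,0],[0,0,0]],
    [1.2,[0,0,0],[0,0,0]]
  ]
}}

```text
t: 7.15
eef_pos: [0.5356, 0.1112, 0.0733]
orientation: [-0.399, -3.115, -0.001]
wrist_force: [0.5, 1.6, 5.5]
width: 0.0165
grasp_force: 59.0
```

```bash
python3 - <<'E'
from h import *
a=snap('top','top4')['image'][170:270,130:330]
b=snap('side','side4')['image'][200:300,180:380]
cv2.imwrite('pics/c5.png',np.vstack([cv2.resize(a,(600,300),interpolation=cv2.INTER_CUBIC),cv2.resize(b,(600,300),interpolation=cv2.INTER_CUBIC)]))
E
```

```text
(no output)
```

View pics/c5.png

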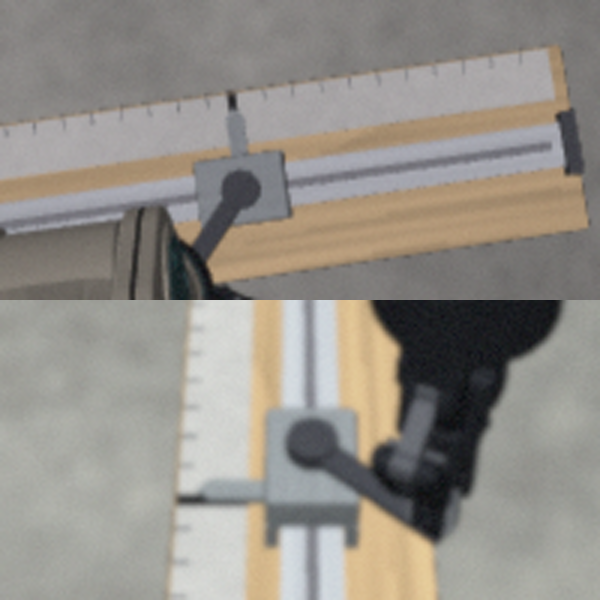

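The pointer tip at (235,112) now sits on the line in the top view, and the side view agrees once the pointer's height is allowed for. I now swing the lever back along the arc.

{"api": "jog_arm", "payload": {
  "commands": [
    [1.2,[0.18,0.25,0],[0,0,0]],
    [1.2,[0.18,0.25,0],[0,0,0]],
    [1.2,[0.32,0.41,0],[0,0,0]],
    [1.2,[0.33,0.41,0],[0,0,0]],
    [1.2,[0.39,0.4,0],[0,0,0]]
  ]
}}

```text
t: 7.88
eef_pos: [0.5491, 0.1278, 0.0733]
orientation: [-0.4, -3.113, 0.001]
wrist_force: [-0.4, -1.5, 6.6]
width: 0.0165
grasp_force: 59.0
```

{"api": "jog_arm", "payload": {
  "commands": [
    [1.2,[0.4,0.4,0],[0,0,0]],
    [1.2,[0.45,0.34,0],[0,0,0]],
    [1.2,[0.45,0.34,0],[0,0,0]],
    [1.2,[0.49,0.27,0],[0,0,0]],
    [1.2,[0,0,0],[0,0,0]]
  ]
}}

```text
t: 8.5
eef_pos: [0.5681, 0.1408, 0.0734]
orientation: [-0.401, -3.115, 0.001]
wrist_force: [0.8, -1.0, 5.0]
width: 0.0164
grasp_force: 58.9
```

```bash
python3 - <<'E'
from h import *
a=snap('top','top5')['image'][170:270,130:330]
b=snap('side','side5')['image'][200:300,180:380]
cv2.imwrite('pics/c6.png',np.vstack([cv2.resize(a,(600,300),interpolation=cv2.INTER_CUBIC),cv2.resize(b,(600,300),interpolation=cv2.INTER_CUBIC)]))
E
```

```text
(no output)
```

View pics/c6.png

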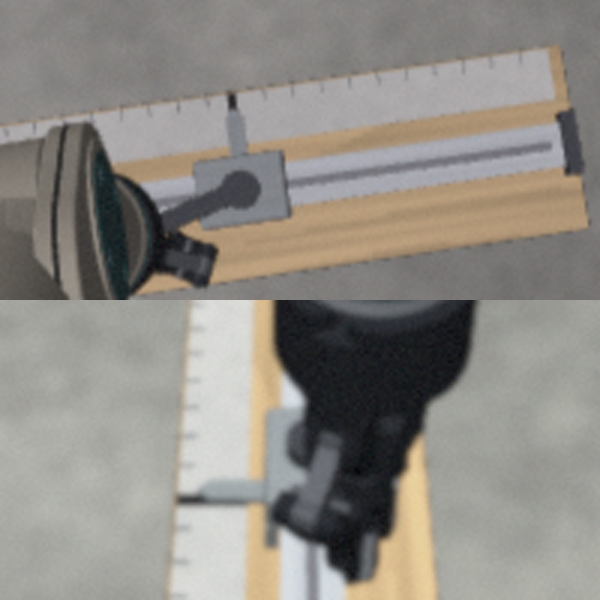

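The pointer tip at (235,112) is still on the line, and the lever is at about 0.32 rad. I'll finish the swing.

{"api": "jog_arm", "payload": {
  "commands": [
    [1.2,[0.5,0.25,0],[0,0,0]],
    [1.2,[0.53,0.19,0],[0,0,0]],
    [1.2,[0.53,0.19,0],[0,0,0]],
    [1.2,[0.4,0.1,0],[0,0,0]],
    [1.2,[0.4,0.08,0],[0,0,0]]
  ]
}}

```text
t: 9.22
eef_pos: [0.5879, 0.1476, 0.0731]
orientation: [-0.401, -3.107, 0.006]
wrist_force: [-9.5, -2.6, 15.4]
width: 0.0166
grasp_force: 60.1
```

{"api": "jog_arm", "payload": {
  "commands": [
    [1.2,[0,0,0],[0,0,0]],
    [1.2,[0,0,0],[0,0,0]]
  ]
}}

```text
t: 9.48
eef_pos: [0.5876, 0.1478, 0.0732]
orientation: [-0.4, -3.108, 0.005]
wrist_force: [-6.4, -3.3, 13.0]
width: 0.0167
grasp_force: 60.1
```

{"api": "jog_arm", "payload": {
  "commands": [
    [5,[0,0,0],[0,0,0]],
    [5,[0,0,0],[0,0,0]],
    [5,[0,0,0],[0,0,0]],
    [5,[0,0,0],[0,0,0]],
    [5,[0,0,1],[0,0,0]]
  ]
}}

```text
t: 10.1
eef_pos: [0.5911, 0.1492, 0.0829]
orientation: [-0.4, -3.114, 0.001]
wrist_force: [0.2, -0.2, 0.6]
width: 0.0502
grasp_force: 0.0
```

{"api": "jog_arm", "payload": {
  "commands": [
    [5,[0,0,3],[0,0,0]],
    [5,[0,0,4],[0,0,0]],
    [5,[0,0,4],[0,0,0]],
    [5,[-2,4,2],[0,0,0]],
    [5,[-3,4,0],[0,0,0]]
  ]
}}

```text
t: 10.72
eef_pos: [0.5435, 0.2303, 0.2163]
orientation: [0.404, 3.11, 0.005]
wrist_force: [-0.6, 0.1, -0.3]
width: 0.0503
grasp_force: 0.0
```

{"api": "jog_arm", "payload": {
  "commands": [
    [5,[-4,4,0],[0,0,0]],
    [5,[-4,4,0],[0,0,0]],
    [5,[-3,3,0],[0,0,0]],
    [5,[0,0,0],[0,0,0]]
  ]
}}

```text
t: 11.22
eef_pos: [0.4286, 0.3429, 0.214]
orientation: [-0.389, -3.116, -0.003]
wrist_force: [0.1, 0.5, -0.5]
width: 0.0504
grasp_force: 0.0
```

```bash
python3 - <<'E'
from h import *
a=snap('top','top6')['image'][170:270,130:330]
b=snap('side','side6')['image'][200:300,180:380]
cv2.imwrite('pics/c7.png',np.vstack([cv2.resize(a,(600,300),interpolation=cv2.INTER_CUBIC),cv2.resize(b,(600,300),interpolation=cv2.INTER_CUBIC)]))
E
```

```text
(no output)
```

View pics/c7.png

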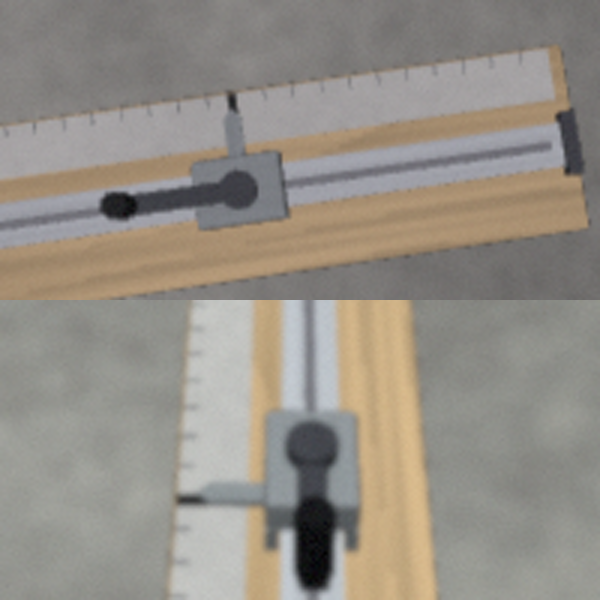

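The pointer tip at (233,112) is on the line. The lever lies along the rail, with the knob at (118,206) and the pivot at (238,190).

```bash
python3 - <<'E'
from h import *
yj=np.array([-.171,.985]);xj=np.array([.985,.171])
r=lambda u,v,z: ray('top6',130+u/3-.33,170+v/3-.33,z)[:2]
t=r(233,111,.02);m=r(235,118,.014);k=r(115,206,.105)
d=k-(t-.05*xj)
print(t,m,(t-m)@yj,(t-m)@xj,np.arctan2(-d@xj,d@yj),np.hypot(*d))
print(bot.finish_job())
E
```

```text
[0.65522322 0.08296347] [0.65084932 0.08187854] 0.00032072176546362087 0.00449381370998072 0.07753903496327255 0.0757552569559388
the job is handed in; nothing more can be done
None
```

The job is handed in: my last images put the pointer about 4–5 mm from the middle of the black line (limit 12 mm), the lever locked at about 0.08 rad (limit 0.2), and the arm clear; the dish was never touched, and no verdict came back.

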